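# Set the air outlet's needle valve half a turn off its seat

### The job

The fine-control needle valve on the bench air outlet has been left open by an unknown amount. Turn its round knob clockwise until you feel the needle bottom on its soft seat, snug but not forced, then open it half a turn from there and let go. Leave the small shut-off lever on the side of the outlet shut, and disturb nothing else on the bench.

Things in the scene. Friction and masses are not known exactly. Their poses are not given: they have to be found in the camera images.
- turret: bench air outlet, fixed: grey round pedestal (flange 72 mm, column 33 mm across) with a brass cross body, a serrated hose nozzle 77 mm out to its -x, a hexagonal brass bonnet and the round knob on top; 160 mm high over all. Origin: centre of the flange's underside, on the knob's vertical axis; z up.
- knob_grip (a point): centre of the valve's knob: knurled, round, black, 36 mm across, 24 mm high, short white index line on top, pointing to its own -x. The point is on its vertical axis, 12 mm from rim and top, 148 mm above the bench. It does not rise. Below it are only a 19 mm gland nut (7 mm under the rim) and a 29 mm bonnet (15 mm under the rim): grip it from above at any yaw.
- needle: steel needle inside the brass body, not visible. Origin: its tip; z up. It goes down 3 mm for each clockwise turn of the knob and up as it is opened. Its measured height is too coarse to set the valve by. It starts 0.9 to 2.2 mm above the seat. Until the seat is met the knob turns against a steady friction of 0.03 to 0.05 N m and stays where it is left.
- seat: soft seat inside the brass body, not visible. Origin: centre of its upper face when not squeezed; z up. The needle bottoms when its tip meets this face (half a turn open = 1.5 mm gap). From first touch the knob's torque rises by about 1.4 N m per rad: 0.1 N m at the knob is snug, 0.25 a good aim, 0.5 ruins the seat. Its height above the bench is the same each time, but the knob's direction when seated is not.
- cock (a joint): the shut-off lever on the +y side of the turret's column, a dark flat steel lever 46 mm long at 52 mm height; 0 = shut (lever level, pointing to the turret's -x, as found), 1.57 = open (lever pointing up). To be left at 0.
- petri_dish: bystander: open clear dish, 90 mm across, 16 mm high; origin under its centre.
- slide_box: bystander: grey slide box 100 x 84 x 35 mm; origin under its centre.
- dropper_bottle: bystander: brown dropper bottle with a black rubber bulb, 36 mm across, 96 mm high; origin under its centre.
- forceps: bystander: steel forceps lying flat, about 125 mm long along its x, 9 mm high; origin underneath near its middle.
- beaker: bystander: glass beaker, 68 mm across, 90 mm high; origin under its centre.
- stain_bottle: bystander: brown screw-top jar, 48 mm across, 105 mm high; origin under its centre.
- goggles: bystander: clear safety glasses with dark temples, 145 mm wide, 140 mm long, 48 mm high, lens to -x; origin underneath, 13 mm behind the lens.
There are look-alikes about, which are no part of the job. Leave any pink or purple look-alike of the turret alone.

How it is judged (in metres and radians):
On the way:
1. the knob is turned clockwise until the needle is snug on its seat, squeezing it by 0.03 mm or more (about 0.1 N m at the knob) (z of needle in the frame of seat below -3e-05 m), for 0.1 s.
At the end, for the whole second after the job is handed in: The needle stands half a turn open from its seat, give or take an eighth of a turn (gap 1.12 to 1.88 mm), the knob at rest and let go, and the shut-off lever is still shut (under 0.2 rad) (z of needle in the frame of seat between 0.00112 and 0.00188 m and linear speed of needle below 0.0002 m/s and value of joint cock below 0.2 rad); the robot touches nothing.
It fails at once if the needle is forced into its seat, squeezing it by more than 0.17 mm (about 0.5 N m at the knob) (z of needle in the frame of seat below -0.00017 m).
It fails at once if the shut-off lever is swung open by more than 0.4 rad (value of joint cock above 0.4 rad).
It fails at once if a bystander is moved by more than 25 mm (distance of any of petri_dish, slide_box, dropper_bottle, forceps, beaker, stain_bottle, goggles from where it was at the start of the episode above 0.025 m).
It also fails if it takes over 72 s, if anything falls off the work surface, if the arm or the gripper's body presses on something with over 40 N, if the wrist force passes 120 N, or if a joint passes its speed limit or range.

### The arm

A 6-joint arm with a two-finger parallel gripper is mounted at the origin on the work surface. World frame = base frame: x ahead of the robot, y to its left, z up, the work surface at z = 0. Lengths are in mm, angles in degrees, forces in N, time in s.
With the tool pointing down it reaches from about 325 to 900 mm from the base axis. Payload 6.1 kg.
Tool frame: the origin (TCP) lies midway between the tips of the shut fingers; the grasp point (between the pads) lies 19 mm behind it; z points along the fingers, y is the direction in which the jaws open and shut (so a half turn about z gives the same grasp; the last joint's range is limited). The gripper opens to 85 mm and grips with 20 to 120 N. Pads are 22 mm wide; open, the fingers measure 114 mm over their backs; the gripper's body (76 mm by 85 mm) begins 54 mm behind the grasp point. The pads swing forward as they close: fully open they stand 13 mm farther back than shut.
Start: joints at [65.884, 12.628, 87.462, -0, 79.91, -7.225], TCP at [181.591, 598.03, 231.3] pointing down, gripper open.
Joint ranges: [-170.65, 170.65], [-52.31, 119.04], [5.05, 147.46], [-71.25, 251.25], [11.57, 151.72], [-153.62, 153.62]. Speed limits (degrees/s): [147.25, 147.25, 172.46, 180, 180, 180].

### API

Orientations are given as [roll, pitch, yaw] about the fixed x, y, z axes, in that order (R = Rz(yaw) Ry(pitch) Rx(roll)).
In Python, from rig import bot gives the robot as it stands.
- The arm moves only by the tool send_rows, never from a script. Its argument "deltas" is a list of rows, each an object with "linear": the shift along the tool's x, y, z in cm, a list of three; "twist": the turn, a rotation vector about the tool's x, y, z in rad, a list of three; "jaw": the opening, from 0 (shut) to 1 (fully open). A call has 1 to 5 rows; each row is the pose to reach, as a shift and turn from the pose commanded when the call began, along the tool's axes at that moment; what a row does not reach only later rows make up. A row lasts 1/12 s, in which the tool goes at most 41.7 mm and 7.16 degrees, less where a joint would pass 70% of its speed; a pose out of reach is approached as far as the arm can. A call with a gripper value outside its range is refused whole. The fingers move at their own pace and stop on an object; "squeeze" is the grip in N (left out, the last holds). Time passes only in rows, so rows that repeat a pose let the fingers close. It gives the time, the measured TCP pose, the force and the opening at its end, in the units of the state.
- bot.state(): the state, without advancing time (a new reading comes with each control period).
- bot.read_camera(name): name is "scene" or "top" or "wrist"; returns a dict with "color" (480x640x3 uint8, red, green, blue), "fx", "fy", "cx", "cy" (pixels), "rvec" (rotation vector, rad) and "tvec" (3), from world to camera coordinates, as OpenCV has them. Camera axes: x right, y down, z forward; pixel columns grow to the right and rows downward; lengths in mm; the calibration is good to about 2 mm. A picture is of the moment at which its call begins. There is no depth.
- bot.sign_off(): hands the job in, once; it reports no verdict.
The state is a dict: "time_s": time; "joint_positions": joint angles; "qvel": joint speeds; "joint_efforts": joint torques, N m; "position": TCP position; "ee_rot": TCP orientation; "force": force on the tool from outside, world axes, zero at the start; "ft_torque": the same for the moment, N m; "grip_width": finger opening in mm.
Only numpy, scipy, OpenCV 4.12 (cv2) and the standard library are available. Lean on these libraries where they do the work, as an engineer would, in place of code of your own. Each camera call takes 0.05 s, during which the arm holds its last target.

## Working session

There is one attempt and no reset: what is moved stays moved. The work goes in short steps, Python scripts to look and compute and a tool call to move; the robot and the scene stay as the last step left them, time stands still between calls to the robot, and variables do not carry over. Pictures are saved under pics/ and viewed, and the job is handed in when it is done.

Besides the shell and the picture viewer there is one more tool, called as name(argument=value, ...), one argument or row to a line, values as JSON. send_rows: Moves the arm, as the interface text tells. Its arguments: {"type":"object","properties":{"deltas":{"type":"array","items":{"type":"object","properties":{"linear":{"type":"array","items":{"type":"number"}},"twist":{"type":"array","items":{"type":"number"}},"jaw":{"type":"number"}}}},"squeeze":{"type":"number"}},"required":["deltas"]}

```bash
ls; mkdir -p pics
python3 - <<'E'
from rig import bot
import cv2
s=bot.state(); print(s)
for n in ("scene","top","wrist"):
    c=bot.read_camera(n); cv2.imwrite(f"pics/{n}0.png",c["color"][:,:,::-1]); print(n,c["fx"],c["cx"],c["cy"],c["rvec"],c["tvec"])
E
```

```text
pics
{'time_s': 0.0, 'joint_positions': array([ 6.58838877e+01,  1.26753607e+01,  8.75272528e+01,  1.11669727e-03,
        7.99116887e+01, -7.22589785e+00]), 'qvel': array([ 0.0580221 ,  0.01538359, -0.04321685, -0.00253635,  0.02762338,
        0.0281142 ]), 'joint_efforts': array([ 5.32146460e-04, -4.96912837e+01, -3.89395273e+01, -9.75828425e-05,
        1.14086198e-02, -1.20795602e-05]), 'position': array([181.33648707, 597.46304823, 230.18423224]), 'ee_rot': array([-1.79886744e+02, -1.54674176e-02,  1.63109574e+02]), 'force': array([0.32395203, 0.06047206, 0.46043896]), 'ft_torque': array([-0.03258935, -0.00574329,  0.04042125]), 'grip_width': 85.54557099137276}
scene 556.0064135073758 311.78495872078526 236.50943380805379 [ 2.06086739  1.22044619 -0.54461627] [-279.82704958 -259.76522154 1689.07779395]
top 500.8794446469518 317.50604463188984 233.47212227425325 [ 2.14952067 -2.19760552  0.1140204 ] [   2.04319223  565.88289992 1367.13232943]
wrist 419.6395825809731 319.7712748171748 241.2273631506675 [-2.30278245 -1.70681807 -0.27771208] [-624.80897269  -41.15599019  382.38003312]
```

View pics/scene0.png

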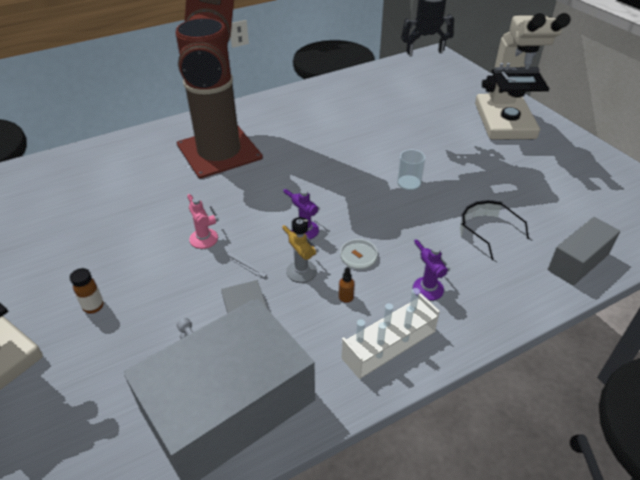

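View pics/top0.png

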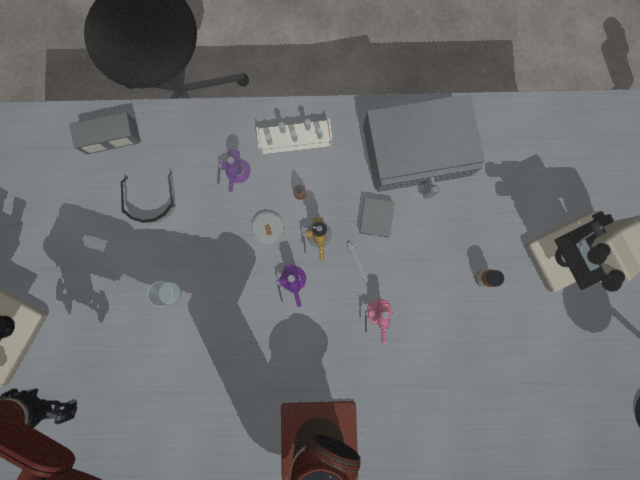

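View pics/wrist0.png

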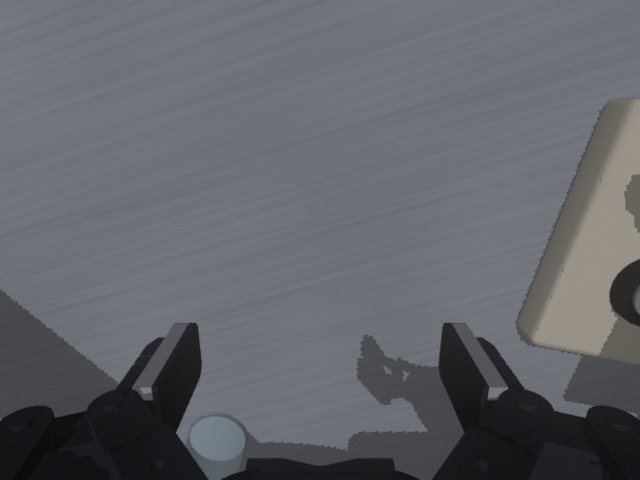

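The turret candidates in the top view are brass/grey with a black knob at (319,230), purple at (235,168), purple at (293,278) and pink at (381,314). Only (319,230) has a grey pedestal, brass body and black knob. I'll confirm it in an enlarged crop and measure it.

```bash
cat > h.py <<'E'
import numpy as np, cv2
from scipy.spatial.transform import Rotation as Rn
def ray(c,u,v):
    R=cv2.Rodrigues(np.array(c["rvec"],float))[0]; t=np.array(c["tvec"],float).ravel()
    d=R.T@np.array([(u-c["cx"])/c["fx"],(v-c["cy"])/c["fy"],1.]); o=-R.T@t
    return o,d/np.linalg.norm(d)
def onplane(c,u,v,z):
    o,d=ray(c,u,v); return o+d*(z-o[2])/d[2]
def two(a,b):
    A=np.zeros((3,3));B=np.zeros(3)
    for o,d in(a,b):
        P=np.eye(3)-np.outer(d,d);A+=P;B+=P@o
    return np.linalg.solve(A,B)
def proj(c,p):
    R=cv2.Rodrigues(np.array(c["rvec"],float))[0]; q=R@np.array(p,float)+np.array(c["tvec"]).ravel()
    return c["fx"]*q[0]/q[2]+c["cx"],c["fy"]*q[1]/q[2]+c["cy"]
E
python3 - <<'E'
from rig import bot
from h import *
out=[]
for n,(x,y,w,h) in {"top":(260,180,120,90),"scene":(240,190,120,90)}.items():
    c=bot.read_camera(n); im=c["color"]
    out.append(cv2.resize(im[y:y+h,x:x+w,::-1],None,fx=3.3,fy=3.3,interpolation=cv2.INTER_CUBIC))
    m=(im.max(2)<45).astype(np.uint8); 
    k,l,s,ce=cv2.connectedComponentsWithStats(m)
    for i in range(1,k):
        if s[i,4]>15 and x<ce[i][0]<x+w and y<ce[i][1]<y+h: print(n,s[i],ce[i],onplane(c,*ce[i],160),onplane(c,*ce[i],148))
cv2.imwrite("pics/crop1.png",np.hstack(out))
E
```

```text
scene [293 219  15  15 147] [299.74829932 227.40816327] [582.03010237 -22.61963334 160.        ] [570.21033252 -16.89270702 148.        ]
scene [343 269   8  13  70] [346.87142857 275.75714286] [752.256259    -6.71321876 160.        ] [742.96677976  -0.7498549  148.        ]
```

View pics/crop1.png

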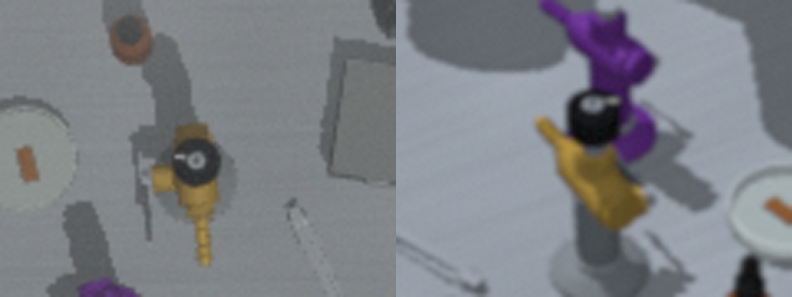

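Run:
```python
from rig import bot
from h import *
c=bot.read_camera("top"); im=c["color"]
roi=im[215:245,305:335].astype(int)
g=roi.max(2); print(np.where(g<75,g,0)[2:28,2:28])
m=np.zeros(im.shape[:2],np.uint8); m[215:245,305:335]=((g<70)&(roi.max(2)-roi.min(2)<14))
k,l,s,ce=cv2.connectedComponentsWithStats(m)
i=1+np.argmax(s[1:,4]); cn,_=cv2.findContours((l==i).astype(np.uint8),0,1)
(u,v),r=cv2.minEnclosingCircle(max(cn,key=len)); print(s[i],u,v,r, r*1206/500)
T=(u,v)
for z in(148,160):print(onplane(c,*T,z))
d=bot.read_camera("scene")
p=onplane(c,*T,154);print(p,proj(d,p),"triang",two(ray(c,*T),ray(d,299.7,227)))
# purple
hs=cv2.cvtColor(im,cv2.COLOR_RGB2HSV);m=((hs[...,0]>125)&(hs[...,1]>90)).astype(np.uint8)
k,l,s,ce=cv2.connectedComponentsWithStats(m)
for i in range(1,k):
  if s[i,4]>60:print(s[i],ce[i],onplane(c,*ce[i],120))
```

```text
[[ 0  0  0  0  0  0  0  0  0  0  0  0  0  0  0  0  0  0  0  0  0  0  0  0
   0  0]
 [ 0  0  0  0  0  0  0  0  0  0  0  0  0  0  0  0  0  0  0  0  0  0  0  0
   0  0]
 [ 0  0  0  0  0  0  0  0  0  0  0  0  0  0  0  0  0  0  0  0  0  0  0  0
   0  0]
 [ 0  0  0  0  0  0  0  0  0  0  0  0  0  0  0  0  0  0  0  0  0  0  0  0
   0  0]
 [ 0  0  0  0  0  0  0  0  0  0  0  0  0  0  0  0  0  0  0  0  0  0  0  0
   0  0]
 [ 0  0  0  0  0  0  0  0  0 69 56 56 55 61 58 68  0  0  0  0  0  0  0  0
   0  0]
 [ 0  0  0  0  0  0  0 74 59 53 53 55 59 58 55 54 61  0  0  0  0  0  0  0
   0  0]
 [ 0  0  0  0  0  0 73 60 53 54 58 55 55 57 54 52 59 62  0  0  0  0  0  0
   0  0]
 [ 0  0  0  0  0  0 60 53 56 51 59 62 65 68 62 53 55 53 68  0  0  0  0  0
   0  0]
 [ 0  0  0  0  0 72  0  0  0 64 71  0  0  0  0 57 54 55 59  0  0  0  0  0
   0  0]
 [ 0  0  0  0  0  0  0  0  0  0  0  0  0  0  0 62 52 54 60 68  0  0  0  0
   0  0]
 [ 0  0  0  0  0 63  0  0  0  0  0  0  0  0  0  0 56 53 54 66  0  0  0  0
   0  0]
 [ 0  0  0  0  0 59 52 55 57 72  0  0  0  0  0 71 51 51 53 68  0  0  0  0
   0  0]
 [ 0  0  0  0  0 73 5
[... 953 characters left out ...]
  0  0  0  0
   0  0]
 [ 0  0  0  0  0  0  0  0  0  0  0  0  0  0  0  0  0  0  0  0  0  0  0  0
   0  0]]
[312 222  15  14 119] 319.0714416503906 228.5 7.089170455932617 17.099079139709474
[566.54993764 -13.87319052 148.        ]
[565.24332128 -13.7455967  160.        ]
[565.89662946 -13.80939361 154.        ] (np.float64(300.00715243639377), np.float64(223.75038664770543)) triang [566.57689246 -14.49141159 145.31391753]
[228 166  21  25 178] [236.90449438 176.52247191] [711.67851895 198.60725379 120.        ]
[279 264  27  43 518] [292.91891892 280.37644788] [436.67988905  56.23395267 120.        ]
[368 300  24  33 304] [379.64802632 313.26644737] [ 347.83751692 -164.36939222  120.        ]
```

The crop confirms it: grey pedestal, brass body and black knob with a white index line. The axis is at about (566,-14), and the index points to about +y. Clockwise is +z twist in the tool frame, so I'll start with q6 near -140, which leaves about 290° in a single grasp.

```bash
cat >> h.py <<'E'
def delta(s,pos,yaw,n=1):
    R=Rn.from_euler('xyz',s["ee_rot"],degrees=True); G=Rn.from_euler('xyz',[180,0,yaw],degrees=True)
    l=R.inv().apply(np.array(pos)-s["position"])/10; w=(R.inv()*G).as_rotvec()
    print("lin cm",l.round(2),"twist",w.round(3),"deg",np.degrees(w).round(1),"dist",np.linalg.norm(l).round(2))
E
python3 - <<'E'
from rig import bot
from h import *
s=bot.state()
delta(s,[566,-14,232],228.6)
E
```

```text
lin cm [-54.56 -47.38  -0.08] twist [-0.    -0.    -1.143] deg [ -0.   -0.  -65.5] dist 72.27
```

send_rows(
  deltas=[
    {"linear": [-2.73, -2.37, 0], "twist": [0, 0, 0], "jaw": 1},
    {"linear": [-5.46, -4.74, 0], "twist": [0, 0, 0], "jaw": 1},
    {"linear": [-8.19, -7.11, 0], "twist": [0, 0, 0], "jaw": 1},
    {"linear": [-10.92, -9.48, 0], "twist": [0, 0, 0], "jaw": 1},
    {"linear": [-13.65, -11.85, 0], "twist": [0, 0, 0], "jaw": 1},
  ],
)

```text
time_s: 0.77
position: [278.2, 443.6, 231.3]
ee_rot: [180.0, 0.0, 163.1]
force: [1.2, 0.8, 0.0]
grip_width: 85.7
```

send_rows(
  deltas=[
    {"linear": [-2.73, -2.37, 0], "twist": [0, 0, 0], "jaw": 1},
    {"linear": [-5.46, -4.74, 0], "twist": [0, 0, 0], "jaw": 1},
    {"linear": [-8.19, -7.11, 0], "twist": [0, 0, 0], "jaw": 1},
    {"linear": [-10.92, -9.48, 0], "twist": [0, 0, 0], "jaw": 1},
    {"linear": [-13.65, -11.85, 0], "twist": [0, 0, 0], "jaw": 1},
  ],
)

```text
time_s: 1.18
position: [374.6, 290.4, 231.6]
ee_rot: [180.0, 0.0, 163.1]
force: [0.3, 0.7, 0.3]
grip_width: 85.4
```

send_rows(
  deltas=[
    {"linear": [-2.73, -2.37, 0], "twist": [0, 0, 0], "jaw": 1},
    {"linear": [-5.46, -4.74, 0], "twist": [0, 0, 0], "jaw": 1},
    {"linear": [-8.19, -7.11, 0], "twist": [0, 0, 0], "jaw": 1},
    {"linear": [-10.92, -9.48, 0], "twist": [0, 0, 0], "jaw": 1},
    {"linear": [-13.65, -11.85, 0], "twist": [0, 0, 0], "jaw": 1},
  ],
)

```text
time_s: 1.6
position: [470.9, 137.2, 231.7]
ee_rot: [180.0, 0.0, 163.1]
force: [0.3, 0.1, 0.4]
grip_width: 85.3
```

send_rows(
  deltas=[
    {"linear": [-2.73, -2.37, 0], "twist": [0, 0, 0], "jaw": 1},
    {"linear": [-5.46, -4.74, 0], "twist": [0, 0, 0], "jaw": 1},
    {"linear": [-8.19, -7.11, 0], "twist": [0, 0, 0], "jaw": 1},
    {"linear": [-10.92, -9.48, 0], "twist": [0, 0, 0], "jaw": 1},
    {"linear": [-13.65, -11.85, 0], "twist": [0, 0, 0], "jaw": 1},
  ],
)

```text
time_s: 2.02
position: [567.0, -15.9, 231.4]
ee_rot: [180.0, 0.0, 163.1]
force: [0.7, -0.6, -0.1]
grip_width: 85.6
```

send_rows(
  deltas=[
    {"linear": [0, 0, 0], "twist": [0, 0, -0.12], "jaw": 1},
    {"linear": [0, 0, 0], "twist": [0, 0, -0.24], "jaw": 1},
    {"linear": [0, 0, 0], "twist": [0, 0, -0.36], "jaw": 1},
    {"linear": [0, 0, 0], "twist": [0, 0, -0.48], "jaw": 1},
    {"linear": [0, 0, 0], "twist": [0, 0, -0.6], "jaw": 1},
  ],
)

```text
time_s: 2.43
position: [566.3, -14.4, 231.2]
ee_rot: [180.0, -0.0, -162.2]
force: [0.7, 0.8, -0.4]
grip_width: 85.3
```

send_rows(
  deltas=[
    {"linear": [0, 0, 0], "twist": [0, 0, -0.12], "jaw": 1},
    {"linear": [0, 0, 0], "twist": [0, 0, -0.24], "jaw": 1},
    {"linear": [0, 0, 0], "twist": [0, 0, -0.36], "jaw": 1},
    {"linear": [0, 0, 0], "twist": [0, 0, -0.48], "jaw": 1},
    {"linear": [0, 0, 0], "twist": [0, 0, -0.54], "jaw": 1},
  ],
)

```text
time_s: 2.85
position: [566.3, -14.2, 231.3]
ee_rot: [-180.0, 0.0, -131.2]
force: [0.4, 0.9, -0.5]
grip_width: 85.4
```

Run:
```python
from rig import bot
from h import *
c=bot.read_camera("wrist"); im=c["color"]; cv2.imwrite("pics/w1.png",im[:,:,::-1])
s=bot.state(); print(s); delta(s,[566,-14,232],228.6)
for p in([566,-14,160],[566,-14,136]): print(proj(c,p))
```

```text
{'time_s': 2.9, 'joint_positions': array([-9.40746210e+00,  4.65413880e+00,  9.63643338e+01, -4.48025719e-03,
        7.89795648e+01, -1.48237703e+02]), 'qvel': array([ 6.87514810e-03, -8.30385044e-02,  3.88681503e-02,  1.52080533e-02,
       -7.31214533e-02,  1.00444735e+01]), 'joint_efforts': array([-7.52693682e-03, -4.27589571e+01, -3.87931359e+01,  5.01835839e-04,
       -4.58744289e-04, -2.45389156e-02]), 'position': array([566.29589004, -14.17991874, 231.32935587]), 'ee_rot': array([-1.79996016e+02, -2.70598095e-03, -1.31168903e+02]), 'force': array([0.25307886, 0.45360993, 0.0256258 ]), 'ft_torque': array([ 0.04289415, -0.02082901,  0.00656756]), 'grip_width': 85.70353198334894}
lin cm [ 0.01  0.03 -0.07] twist [-0.    -0.     0.004] deg [-0.  -0.   0.2] dist 0.08
(np.float64(319.1530409676136), np.float64(256.7336366216404))
(np.float64(319.19716208439894), np.float64(242.60810432948574))
```

View pics/w1.png

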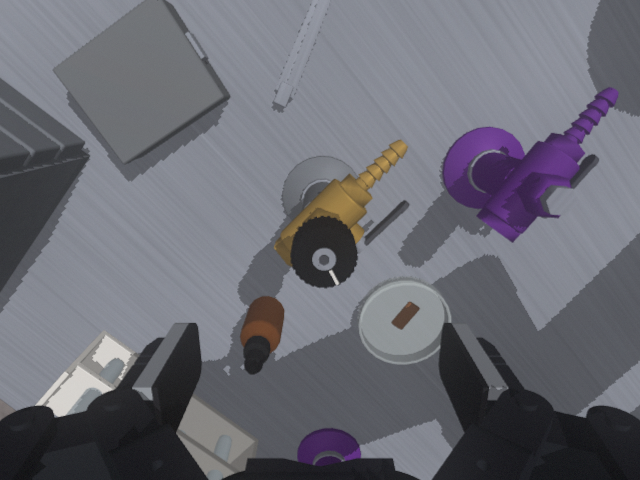

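The wrist view shows the black knob with its top centre at (324,260) and the index line towards (335,280). The dish is at (405,320) and the bottle at (262,335). I'll refine the knob centre from this.

Run:
```python
from rig import bot
from h import *
c=bot.read_camera("wrist"); im=c["color"]
roi=im[210:295,285:362].astype(int); m=((roi.max(2)<60)&(roi.max(2)-roi.min(2)<15)).astype(np.uint8)
hub=cv2.resize(im[200:300,275:375,::-1],None,fx=5,fy=5,interpolation=cv2.INTER_CUBIC)
cv2.imwrite("pics/w1c.png",hub)
for uv in((324,260),(323.5,259)): print(onplane(c,*uv,160))
```

```text
[565.26157884 -10.79733502 160.        ]
[565.08179323 -11.42267708 160.        ]
```

View pics/w1c.png

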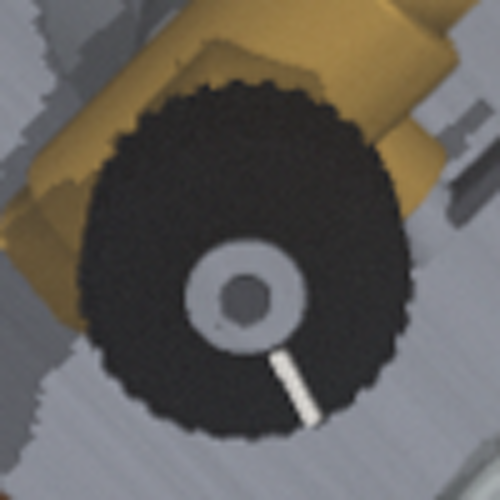

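Run:
```python
from rig import bot
from h import *
s=bot.state(); delta(s,[565.4,-12.3,128],-131.2)
```

```text
lin cm [-0.08  0.19 10.33] twist [-0.     0.    -0.006] deg [-0.   0.  -0.3] dist 10.33
```

send_rows(
  deltas=[
    {"linear": [-0.08, 0.19, 3], "twist": [0, 0, 0], "jaw": 1},
    {"linear": [-0.08, 0.19, 6], "twist": [0, 0, 0], "jaw": 1},
    {"linear": [-0.08, 0.19, 8.5], "twist": [0, 0, 0], "jaw": 1},
    {"linear": [-0.08, 0.19, 10.3], "twist": [0, 0, 0], "jaw": 1},
    {"linear": [-0.08, 0.19, 10.3], "twist": [0, 0, 0], "jaw": 0.6},
  ],
)

```text
time_s: 3.37
position: [562.1, -11.8, 123.5]
ee_rot: [179.6, -0.3, -131.7]
force: [-1.2, 0.3, -0.2]
grip_width: 75.4
```

Run:
```python
from rig import bot
from h import *
a=[bot.read_camera(n)["color"][:,:,::-1] for n in("wrist",)]
b=bot.read_camera("scene")["color"][180:270,240:360,::-1]
cv2.imwrite("pics/w2.png",np.hstack([cv2.resize(a[0],(400,300)),cv2.resize(b,(400,300))]))
s=bot.state();print(s["position"],s["force"],s["ft_torque"],s["grip_width"],s["joint_efforts"][5],s["joint_positions"][5])
```

```text
[565.0914566  -12.23949116 128.11386627] [-0.33242055 -0.25972995 -0.64362903] [ 0.00050533  0.02467593 -0.00392814] 61.350909203195485 0.020966221927665174 -147.57945297242273
```

View pics/w2.png

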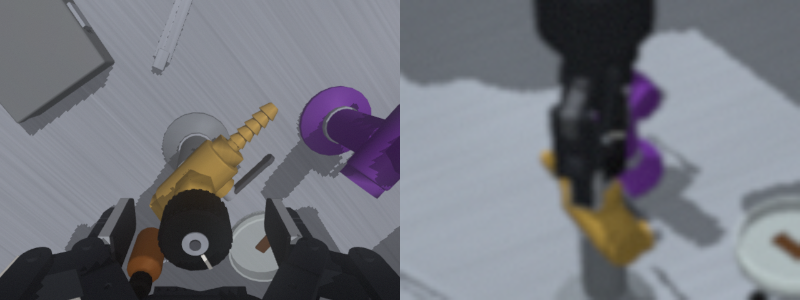

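The wrist view shows the knob at (195,245) between the pads, about 2 mm left of mid. I'll close gently and read the side force.

send_rows(
  deltas=[
    {"linear": [0, 0, 0], "twist": [0, 0, 0], "jaw": 0.44},
    {"linear": [0, 0, 0], "twist": [0, 0, 0], "jaw": 0.44},
    {"linear": [0, 0, 0], "twist": [0, 0, 0], "jaw": 0.4},
    {"linear": [0, 0, 0], "twist": [0, 0, 0], "jaw": 0.3},
    {"linear": [0, 0, 0], "twist": [0, 0, 0], "jaw": 0.3},
  ],
  squeeze=20,
)

```text
time_s: 3.88
position: [565.9, -11.7, 130.6]
ee_rot: [-180.0, 0.1, -131.6]
force: [-4.7, 2.6, 5.6]
grip_width: 35.4
```

```bash
cat > st.py <<'E'
from rig import bot
from h import *
s=bot.state();R=Rn.from_euler('xyz',s["ee_rot"],degrees=True)
print(s["time_s"],"p",s["position"].round(2),"rot",s["ee_rot"].round(2),"F",s["force"].round(2),"Ftool",R.inv().apply(s["force"]).round(2),"M",s["ft_torque"].round(3),"w",round(s["grip_width"],2),"e6",round(s["joint_efforts"][5],4),"q6",s["joint_positions"][5].round(2))
E
python3 st.py
```

```text
3.8833 p [565.87 -11.67 130.58] rot [-1.7997e+02  9.0000e-02 -1.3158e+02] F [-4.74  2.57  5.64] Ftool [ 1.21  5.24 -5.64] M [ 0.496  0.737 -0.016] w 35.38 e6 -0.0157 q6 -147.64
```

send_rows(
  deltas=[
    {"linear": [0, 0.1, -0.1], "twist": [0, 0, 0], "jaw": 0.3},
    {"linear": [0, 0.1, -0.1], "twist": [0, 0, 0], "jaw": 0.3},
    {"linear": [0, 0.1, -0.1], "twist": [0, 0, 0], "jaw": 0.3},
  ],
)

```text
time_s: 4.13
position: [565.7, -11.6, 130.6]
ee_rot: [-179.9, 0.1, -131.6]
force: [0.8, 1.4, 1.4]
grip_width: 35.4
```

```bash
python3 st.py
```

```text
4.1333 p [565.72 -11.61 130.61] rot [-1.7988e+02  1.0000e-01 -1.3158e+02] F [0.84 1.4  1.43] Ftool [-1.6   0.3  -1.43] M [ 0.159 -0.192  0.042] w 35.43 e6 -0.0006 q6 -147.6
```

send_rows(
  deltas=[
    {"linear": [0, 0, 0], "twist": [0, 0, 0], "jaw": 0.2},
    {"linear": [0, 0, 0], "twist": [0, 0, 0.1], "jaw": 0.2},
    {"linear": [0, 0, 0], "twist": [0, 0, 0.2], "jaw": 0.2},
    {"linear": [0, 0, 0], "twist": [0, 0, 0.3], "jaw": 0.2},
    {"linear": [0, 0, 0], "twist": [0, 0, 0.3], "jaw": 0.2},
  ],
  squeeze=60,
)

```text
time_s: 4.55
position: [566.1, -12.0, 130.8]
ee_rot: [-179.9, 0.1, -149.0]
force: [2.2, 1.1, 5.3]
grip_width: 34.4
```

```bash
python3 st.py
```

```text
4.55 p [566.07 -12.02 130.77] rot [-1.7987e+02  1.4000e-01 -1.4897e+02] F [2.15 1.08 5.32] Ftool [-2.41 -0.2  -5.32] M [ 0.054 -0.262  0.066] w 34.36 e6 1.4944 q6 -130.22
```

send_rows(
  deltas=[
    {"linear": [0, 0, 0], "twist": [0, 0, 0.1], "jaw": 0.2},
    {"linear": [0, 0, 0], "twist": [0, 0, 0.2], "jaw": 0.2},
    {"linear": [0, 0, 0], "twist": [0, 0, 0.3], "jaw": 0.2},
    {"linear": [0, 0, 0], "twist": [0, 0, 0.4], "jaw": 0.2},
    {"linear": [0, 0, 0], "twist": [0, 0, 0.4], "jaw": 0.2},
  ],
)

```text
time_s: 4.97
position: [566.3, -12.6, 130.8]
ee_rot: [-179.9, 0.2, -171.7]
force: [3.2, -2.3, 4.3]
grip_width: 34.2
```

```bash
python3 st.py
python3 - <<'E'
from rig import bot
import cv2
cv2.imwrite("pics/w3.png",bot.read_camera("wrist")["color"][:,:,::-1])
E
python3 st.py
```

```text
4.9667 p [566.29 -12.59 130.79] rot [-179.88    0.2  -171.74] F [ 3.22 -2.29  4.27] Ftool [-2.87 -2.73 -4.26] M [-0.373 -0.549  0.027] w 34.19 e6 1.4877 q6 -107.45
5.0167 p [566.29 -12.6  130.79] rot [-179.87    0.2  -171.48] F [ 2.39 -2.79  6.39] Ftool [-1.98 -3.13 -6.38] M [-0.416 -0.46  -0.003] w 34.45 e6 0.6163 q6 -107.71
```

View pics/w3.png

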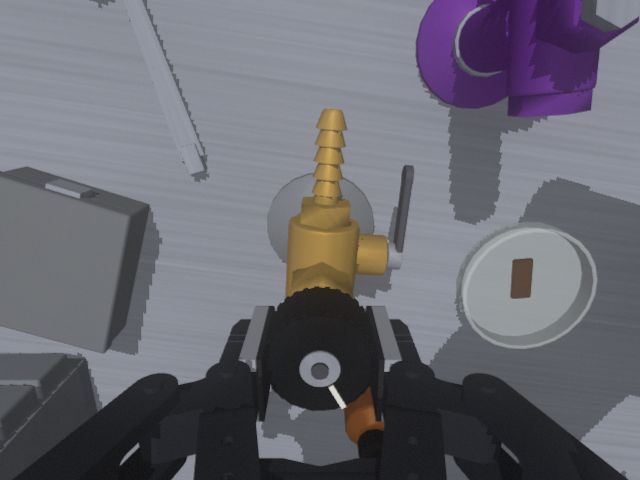

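The index line still points about 58° below the image axis, so the knob is turning with the fingers without slip. 40° has been turned, and the seat can't be met before 108°.

send_rows(
  deltas=[
    {"linear": [0, 0, 0], "twist": [0, 0, 0.1], "jaw": 0.2},
    {"linear": [0, 0, 0], "twist": [0, 0, 0.2], "jaw": 0.2},
    {"linear": [0, 0, 0], "twist": [0, 0, 0.3], "jaw": 0.2},
    {"linear": [0, 0, 0], "twist": [0, 0, 0.4], "jaw": 0.2},
    {"linear": [0, 0, 0], "twist": [0, 0, 0.4], "jaw": 0.2},
  ],
)

```text
time_s: 5.43
position: [566.3, -13.2, 130.8]
ee_rot: [-179.9, 0.2, 165.4]
force: [2.6, -4.4, 5.7]
grip_width: 33.8
```

```bash
python3 st.py
```

```text
5.4333 p [566.26 -13.23 130.8 ] rot [-179.9     0.24  165.38] F [ 2.64 -4.41  5.66] Ftool [-3.69 -3.61 -5.64] M [-0.831 -0.477  0.032] w 33.8 e6 1.3486 q6 -84.57
```

send_rows(
  deltas=[
    {"linear": [0, 0, 0], "twist": [0, 0, 0.1], "jaw": 0.2},
    {"linear": [0, 0, 0], "twist": [0, 0, 0.2], "jaw": 0.2},
    {"linear": [0, 0, 0], "twist": [0, 0, 0.3], "jaw": 0.2},
    {"linear": [0, 0, 0], "twist": [0, 0, 0.4], "jaw": 0.2},
    {"linear": [0, 0, 0], "twist": [0, 0, 0.4], "jaw": 0.2},
  ],
)

```text
time_s: 5.85
position: [566.0, -13.8, 130.8]
ee_rot: [-179.9, 0.3, 142.5]
force: [1.7, -7.4, 6.8]
grip_width: 34.2
```

```bash
python3 st.py
```

```text
5.85 p [565.99 -13.8  130.79] rot [-179.94    0.26  142.45] F [ 1.67 -7.39  6.76] Ftool [-5.86 -4.85 -6.73] M [-1.09e+00 -2.06e-01 -1.00e-03] w 34.25 e6 1.3495 q6 -61.65
```

send_rows(
  deltas=[
    {"linear": [-0.1, -0.1, -0.1], "twist": [0, 0, 0], "jaw": 0.2},
    {"linear": [-0.1, -0.1, -0.1], "twist": [0, 0, 0], "jaw": 0.2},
    {"linear": [-0.1, -0.1, -0.1], "twist": [0, 0, 0], "jaw": 0.2},
  ],
)

```text
time_s: 6.1
position: [565.9, -13.9, 130.9]
ee_rot: [180.0, 0.2, 142.7]
force: [3.4, -3.6, 2.4]
grip_width: 34.6
```

```bash
python3 st.py
```

```text
6.1 p [565.92 -13.85 130.86] rot [1.7997e+02 1.5000e-01 1.4271e+02] F [ 3.39 -3.57  2.42] Ftool [-4.87 -0.79 -2.41] M [-0.502 -0.687 -0.   ] w 34.65 e6 0.017 q6 -62.04
```

send_rows(
  deltas=[
    {"linear": [-0.05, 0, 0], "twist": [0, 0, 0.1], "jaw": 0.2},
    {"linear": [-0.05, 0, 0], "twist": [0, 0, 0.2], "jaw": 0.2},
    {"linear": [-0.05, 0, 0], "twist": [0, 0, 0.3], "jaw": 0.2},
    {"linear": [-0.05, 0, 0], "twist": [0, 0, 0.3], "jaw": 0.2},
    {"linear": [-0.05, 0, 0], "twist": [0, 0, 0.3], "jaw": 0.2},
  ],
)

```text
time_s: 6.52
position: [565.6, -14.1, 130.8]
ee_rot: [-180.0, 0.1, 125.6]
force: [1.5, -6.5, 5.6]
grip_width: 34.4
```

```bash
python3 st.py;python3 -c "
from rig import bot
bot.read_camera('top')"; python3 st.py
```

```text
6.5167 p [565.59 -14.15 130.8 ] rot [-1.7999e+02  9.0000e-02  1.2559e+02] F [ 1.47 -6.46  5.61] Ftool [-6.11 -2.57 -5.6 ] M [-0.858 -0.145  0.061] w 34.45 e6 0.3418 q6 -44.94
6.5667 p [565.59 -14.18 130.81] rot [-1.7999e+02  9.0000e-02  1.2558e+02] F [ 1.03 -5.28  5.99] Ftool [-4.9  -2.24 -5.98] M [-0.836 -0.127  0.022] w 34.06 e6 -0.0133 q6 -44.93
```

send_rows(
  deltas=[
    {"linear": [0, 0, 0], "twist": [0, 0, 0.05], "jaw": 0.2},
    {"linear": [0, 0, 0], "twist": [0, 0, 0.1], "jaw": 0.2},
    {"linear": [0, 0, 0], "twist": [0, 0, 0.1], "jaw": 0.2},
  ],
)

```text
time_s: 6.82
position: [565.4, -14.2, 130.8]
ee_rot: [-180.0, 0.1, 119.7]
force: [0.0, -5.9, 5.2]
grip_width: 34.3
```

```bash
python3 st.py;python3 -c "
from rig import bot
bot.read_camera('top')"; python3 st.py
```

```text
6.8167 p [565.44 -14.24 130.79] rot [-1.7998e+02  8.0000e-02  1.1968e+02] F [ 0.04 -5.89  5.22] Ftool [-5.14 -2.89 -5.21] M [-0.924 -0.038  0.085] w 34.32 e6 0.6916 q6 -39.03
6.8667 p [565.44 -14.25 130.78] rot [-1.7998e+02  9.0000e-02  1.1980e+02] F [ 0.86 -6.39  6.28] Ftool [-5.98 -2.43 -6.27] M [-0.895 -0.054  0.061] w 34.25 e6 0.3015 q6 -39.15
```

send_rows(
  deltas=[
    {"linear": [-0.05, 0, 0], "twist": [0, 0, 0.05], "jaw": 0.2},
    {"linear": [-0.05, 0, 0], "twist": [0, 0, 0.1], "jaw": 0.2},
    {"linear": [-0.05, 0, 0], "twist": [0, 0, 0.1], "jaw": 0.2},
  ],
)

```text
time_s: 7.12
position: [565.3, -14.3, 130.8]
ee_rot: [-180.0, 0.0, 114.0]
force: [-1.1, -4.4, 7.0]
grip_width: 34.6
```

```bash
cat > s2.py <<'E'
from rig import bot
from h import *
for i in range(2):
    s=bot.state();R=Rn.from_euler('xyz',s["ee_rot"],degrees=True)
    print(round(s["time_s"],2),s["position"].round(2),"yaw",s["ee_rot"][2].round(2),"Ft",R.inv().apply(s["force"]).round(1),"Mz",s["ft_torque"][2].round(3),"e6",round(s["joint_efforts"][5],3),"q6",s["joint_positions"][5].round(2))
    if i==0: bot.read_camera("top")
E
python3 s2.py
```

```text
7.12 [565.33 -14.33 130.78] yaw 113.96 Ft [-3.6 -2.8 -7. ] Mz 0.064 e6 0.691 q6 -33.34
7.17 [565.34 -14.34 130.81] yaw 114.07 Ft [-3.6 -2.1 -7. ] Mz 0.038 e6 0.302 q6 -33.46
```

send_rows(
  deltas=[
    {"linear": [0, 0, 0], "twist": [0, 0, 0.05], "jaw": 0.2},
    {"linear": [0, 0, 0], "twist": [0, 0, 0.1], "jaw": 0.2},
    {"linear": [0, 0, 0], "twist": [0, 0, 0.1], "jaw": 0.2},
  ],
)

```text
time_s: 7.42
position: [565.2, -14.4, 130.8]
ee_rot: [-179.9, 0.0, 108.2]
force: [-1.9, -4.8, 7.1]
grip_width: 34.3
```

```bash
python3 s2.py
```

```text
7.42 [565.19 -14.41 130.8 ] yaw 108.23 Ft [-4.  -3.3 -7.1] Mz 0.071 e6 0.693 q6 -27.61
7.47 [565.16 -14.39 130.74] yaw 108.35 Ft [-4.  -2.7 -6.6] Mz 0.038 e6 0.303 q6 -27.73
```

send_rows(
  deltas=[
    {"linear": [0, 0, 0], "twist": [0, 0, 0.05], "jaw": 0.2},
    {"linear": [0, 0, 0], "twist": [0, 0, 0.1], "jaw": 0.2},
    {"linear": [0, 0, 0], "twist": [0, 0, 0.1], "jaw": 0.2},
  ],
)

```text
time_s: 7.72
position: [565.0, -14.5, 130.8]
ee_rot: [-179.9, 0.0, 102.5]
force: [-2.8, -4.9, 8.0]
grip_width: 34.2
```

```bash
python3 s2.py
```

```text
7.72 [565.01 -14.45 130.76] yaw 102.5 Ft [-4.2 -3.8 -8. ] Mz 0.078 e6 0.694 q6 -21.88
7.77 [565.01 -14.44 130.76] yaw 102.61 Ft [-4.9 -3.9 -7.2] Mz 0.085 e6 0.303 q6 -22.0
```

send_rows(
  deltas=[
    {"linear": [0, 0, 0], "twist": [0, 0, 0.05], "jaw": 0.2},
    {"linear": [0, 0, 0], "twist": [0, 0, 0.1], "jaw": 0.2},
    {"linear": [0, 0, 0], "twist": [0, 0, 0.1], "jaw": 0.2},
  ],
)

```text
time_s: 8.02
position: [564.9, -14.5, 130.7]
ee_rot: [-179.9, 0.1, 96.8]
force: [-2.8, -4.7, 8.3]
grip_width: 33.8
```

```bash
python3 s2.py
```

```text
8.02 [564.85 -14.46 130.74] yaw 96.77 Ft [-4.4 -3.3 -8.3] Mz 0.067 e6 0.694 q6 -16.16
8.07 [564.84 -14.48 130.75] yaw 96.89 Ft [-4.  -3.6 -7.5] Mz 0.027 e6 0.304 q6 -16.27
```

send_rows(
  deltas=[
    {"linear": [-0.05, -0.05, -0.05], "twist": [0, 0, 0.05], "jaw": 0.2},
    {"linear": [-0.05, -0.05, -0.05], "twist": [0, 0, 0.1], "jaw": 0.2},
    {"linear": [-0.05, -0.05, -0.05], "twist": [0, 0, 0.1], "jaw": 0.2},
  ],
)

```text
time_s: 8.32
position: [564.6, -14.5, 130.8]
ee_rot: [-179.9, 0.0, 91.0]
force: [-0.6, -4.0, 6.1]
grip_width: 34.2
```

```bash
python3 s2.py
```

```text
8.32 [564.64 -14.5  130.79] yaw 91.05 Ft [-4.  -0.7 -6.1] Mz 0.007 e6 0.737 q6 -10.5
8.37 [564.67 -14.49 130.79] yaw 91.16 Ft [-3.1 -1.4 -5.9] Mz 0.106 e6 0.296 q6 -10.61
```

send_rows(
  deltas=[
    {"linear": [0, 0, 0], "twist": [0, 0, 0.05], "jaw": 0.2},
    {"linear": [0, 0, 0], "twist": [0, 0, 0.1], "jaw": 0.2},
    {"linear": [0, 0, 0], "twist": [0, 0, 0.1], "jaw": 0.2},
  ],
)

```text
time_s: 8.62
position: [564.5, -14.5, 130.8]
ee_rot: [-179.9, 0.0, 85.3]
force: [-1.7, -3.6, 6.6]
grip_width: 34.2
```

```bash
python3 s2.py
```

```text
8.62 [564.49 -14.49 130.79] yaw 85.32 Ft [-3.7 -1.4 -6.6] Mz 0.089 e6 0.69 q6 -4.77
8.67 [564.51 -14.48 130.81] yaw 85.44 Ft [-3.9 -1.3 -4.3] Mz 0.057 e6 0.3 q6 -4.88
```

send_rows(
  deltas=[
    {"linear": [0, 0, 0], "twist": [0, 0, 0.05], "jaw": 0.2},
    {"linear": [0, 0, 0], "twist": [0, 0, 0.1], "jaw": 0.2},
    {"linear": [0, 0, 0], "twist": [0, 0, 0.1], "jaw": 0.2},
  ],
)

```text
time_s: 8.92
position: [564.3, -14.5, 130.8]
ee_rot: [-179.9, 0.0, 79.6]
force: [-1.6, -3.6, 7.2]
grip_width: 34.4
```

```bash
python3 s2.py
```

```text
8.92 [564.33 -14.47 130.79] yaw 79.59 Ft [-3.9 -0.9 -7.2] Mz 0.063 e6 0.691 q6 0.96
8.97 [564.35 -14.51 130.79] yaw 79.71 Ft [-3.3 -2.  -5.1] Mz 0.052 e6 0.3 q6 0.85
```

send_rows(
  deltas=[
    {"linear": [0, 0, 0], "twist": [0, 0, 0.05], "jaw": 0.2},
    {"linear": [0, 0, 0], "twist": [0, 0, 0.1], "jaw": 0.2},
    {"linear": [0, 0, 0], "twist": [0, 0, 0.1], "jaw": 0.2},
  ],
)

```text
time_s: 9.22
position: [564.2, -14.4, 130.8]
ee_rot: [-179.9, 0.0, 73.9]
force: [-2.8, -3.6, 6.7]
grip_width: 34.2
```

```bash
python3 s2.py
```

```text
9.22 [564.17 -14.42 130.76] yaw 73.87 Ft [-4.2 -1.7 -6.7] Mz 0.07 e6 0.691 q6 6.69
9.27 [564.21 -14.42 130.78] yaw 73.98 Ft [-4.3 -2.2 -6.6] Mz 0.056 e6 0.301 q6 6.58
```

send_rows(
  deltas=[
    {"linear": [0, 0, 0], "twist": [0, 0, 0.05], "jaw": 0.2},
    {"linear": [0, 0, 0], "twist": [0, 0, 0.1], "jaw": 0.2},
    {"linear": [0, 0, 0], "twist": [0, 0, 0.1], "jaw": 0.2},
  ],
)

```text
time_s: 9.52
position: [564.0, -14.4, 130.8]
ee_rot: [-179.9, 0.1, 68.1]
force: [-3.0, -3.1, 6.6]
grip_width: 34.2
```

```bash
python3 s2.py
```

```text
9.52 [564.04 -14.36 130.77] yaw 68.14 Ft [-4.  -1.6 -6.6] Mz 0.065 e6 0.692 q6 12.42
9.57 [564.05 -14.36 130.79] yaw 68.25 Ft [-4.3 -2.8 -7.3] Mz 0.085 e6 0.301 q6 12.31
```

send_rows(
  deltas=[
    {"linear": [0, 0, 0], "twist": [0, 0, 0.05], "jaw": 0.2},
    {"linear": [0, 0, 0], "twist": [0, 0, 0.1], "jaw": 0.2},
    {"linear": [0, 0, 0], "twist": [0, 0, 0.1], "jaw": 0.2},
  ],
)

```text
time_s: 9.82
position: [563.9, -14.3, 130.7]
ee_rot: [-179.9, 0.1, 62.4]
force: [-4.6, -2.3, 7.7]
grip_width: 33.9
```

```bash
python3 s2.py
```

```text
9.82 [563.85 -14.3  130.73] yaw 62.41 Ft [-4.1 -3.1 -7.7] Mz 0.008 e6 0.692 q6 18.15
9.87 [563.88 -14.29 130.75] yaw 62.52 Ft [-4.2 -2.9 -7.3] Mz 0.016 e6 0.302 q6 18.04
```

send_rows(
  deltas=[
    {"linear": [-0.05, -0.03, -0.05], "twist": [0, 0, 0.05], "jaw": 0.2},
    {"linear": [-0.05, -0.03, -0.05], "twist": [0, 0, 0.1], "jaw": 0.2},
    {"linear": [-0.05, -0.03, -0.05], "twist": [0, 0, 0.1], "jaw": 0.2},
  ],
)

```text
time_s: 10.12
position: [563.7, -14.2, 130.8]
ee_rot: [-179.9, 0.0, 56.7]
force: [-2.6, -1.9, 3.9]
grip_width: 34.1
```

```bash
python3 s2.py
```

```text
10.12 [563.71 -14.25 130.83] yaw 56.69 Ft [-3.  -1.1 -3.9] Mz 0.01 e6 0.738 q6 23.83
10.17 [563.71 -14.26 130.82] yaw 56.79 Ft [-2.9 -0.8 -3.7] Mz 0.023 e6 0.366 q6 23.73
```

send_rows(
  deltas=[
    {"linear": [0, 0, 0], "twist": [0, 0, 0.05], "jaw": 0.2},
    {"linear": [0, 0, 0], "twist": [0, 0, 0.1], "jaw": 0.2},
    {"linear": [0, 0, 0], "twist": [0, 0, 0.1], "jaw": 0.2},
  ],
)

```text
time_s: 10.42
position: [563.6, -14.2, 130.8]
ee_rot: [-179.9, 0.1, 50.9]
force: [-4.2, -0.6, 5.2]
grip_width: 34.3
```

```bash
python3 s2.py
```

```text
10.42 [563.59 -14.16 130.79] yaw 50.93 Ft [-3.1 -2.9 -5.1] Mz 0.039 e6 0.741 q6 29.59
10.47 [563.6  -14.15 130.81] yaw 51.05 Ft [-3.1 -3.3 -4.4] Mz 0.072 e6 0.372 q6 29.48
```

send_rows(
  deltas=[
    {"linear": [0, 0, 0], "twist": [0, 0, 0.05], "jaw": 0.2},
    {"linear": [0, 0, 0], "twist": [0, 0, 0.1], "jaw": 0.2},
    {"linear": [0, 0, 0], "twist": [0, 0, 0.1], "jaw": 0.2},
  ],
)

```text
time_s: 10.72
position: [563.5, -14.1, 130.8]
ee_rot: [-179.9, 0.1, 45.2]
force: [-4.8, 0.4, 4.0]
grip_width: 34.4
```

```bash
python3 s2.py
```

```text
10.72 [563.48 -14.08 130.81] yaw 45.17 Ft [-3.1 -3.7 -3.9] Mz 0.078 e6 0.693 q6 35.35
10.77 [563.5  -14.04 130.81] yaw 45.29 Ft [-3.6 -3.3 -5.5] Mz 0.064 e6 0.303 q6 35.24
```

send_rows(
  deltas=[
    {"linear": [0, 0, 0], "twist": [0, 0, 0.05], "jaw": 0.2},
    {"linear": [0, 0, 0], "twist": [0, 0, 0.1], "jaw": 0.2},
    {"linear": [0, 0, 0], "twist": [0, 0, 0.1], "jaw": 0.2},
  ],
)

```text
time_s: 11.02
position: [563.4, -14.0, 130.8]
ee_rot: [-179.8, 0.1, 39.4]
force: [-4.9, 0.0, 6.2]
grip_width: 34.1
```

```bash
python3 s2.py
```

```text
11.02 [563.4  -13.98 130.84] yaw 39.45 Ft [-3.8 -3.2 -6.2] Mz 0.023 e6 0.694 q6 41.08
11.07 [563.4  -13.96 130.83] yaw 39.56 Ft [-3.1 -3.9 -5.4] Mz 0.028 e6 0.304 q6 40.97
```

send_rows(
  deltas=[
    {"linear": [0, 0, 0], "twist": [0, 0, 0.05], "jaw": 0.2},
    {"linear": [0, 0, 0], "twist": [0, 0, 0.1], "jaw": 0.2},
    {"linear": [0, 0, 0], "twist": [0, 0, 0.1], "jaw": 0.2},
  ],
)

```text
time_s: 11.32
position: [563.3, -13.8, 130.8]
ee_rot: [-179.8, 0.1, 33.7]
force: [-5.8, -0.3, 5.5]
grip_width: 34.4
```

```bash
python3 s2.py
```

```text
11.32 [563.29 -13.8  130.81] yaw 33.72 Ft [-5.  -3.  -5.5] Mz 0.063 e6 0.694 q6 46.81
11.37 [563.27 -13.82 130.78] yaw 33.84 Ft [-3.6 -3.6 -5.8] Mz 0.036 e6 0.304 q6 46.69
```

send_rows(
  deltas=[
    {"linear": [0, 0, 0], "twist": [0, 0, 0.05], "jaw": 0.2},
    {"linear": [0, 0, 0], "twist": [0, 0, 0.1], "jaw": 0.2},
    {"linear": [0, 0, 0], "twist": [0, 0, 0.1], "jaw": 0.2},
  ],
)

```text
time_s: 11.62
position: [563.2, -13.7, 130.8]
ee_rot: [-179.8, 0.1, 28.0]
force: [-6.2, 1.3, 7.2]
grip_width: 34.4
```

```bash
python3 s2.py
python3 - <<'E'
from rig import bot
import cv2
cv2.imwrite("pics/w4.png",bot.read_camera("wrist")["color"][240:,160:480,::-1])
E
```

```text
11.62 [563.21 -13.67 130.82] yaw 28.0 Ft [-4.9 -4.  -7.1] Mz 0.172 e6 0.809 q6 52.53
11.67 [563.19 -13.67 130.81] yaw 28.12 Ft [-4.1 -3.9 -6. ] Mz 0.141 e6 0.416 q6 52.42
```

View pics/w4.png

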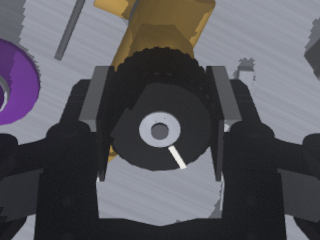

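The wrist crop shows the index still at the same angle in the pads, so no slip. Torque has jumped to 0.155, so the seat has been met at about yaw 32°. I'll advance 4° more to be clearly snug.

send_rows(
  deltas=[
    {"linear": [0, 0, 0], "twist": [0, 0, 0.04], "jaw": 0.2},
    {"linear": [0, 0, 0], "twist": [0, 0, 0.08], "jaw": 0.2},
    {"linear": [0, 0, 0], "twist": [0, 0, 0.08], "jaw": 0.2},
  ],
)

```text
time_s: 11.97
position: [563.1, -13.6, 130.8]
ee_rot: [-179.8, 0.1, 23.5]
force: [-5.8, 1.9, 5.7]
grip_width: 34.4
```

```bash
python3 s2.py; python3 s2.py
```

```text
11.97 [563.13 -13.56 130.78] yaw 23.47 Ft [-4.5 -4.  -5.7] Mz 0.267 e6 0.788 q6 57.07
12.02 [563.17 -13.57 130.83] yaw 23.56 Ft [-5.  -4.7 -5.5] Mz 0.245 e6 0.474 q6 56.98
12.02 [563.17 -13.57 130.83] yaw 23.56 Ft [-5.  -4.7 -5.5] Mz 0.245 e6 0.474 q6 56.98
12.07 [563.13 -13.55 130.79] yaw 23.58 Ft [-4.8 -3.7 -7.2] Mz 0.267 e6 0.317 q6 56.96
```

Mz is about 0.26, and the slope is about 1.34 N m/rad as specified. Less friction that leaves about 0.21 N m, so first touch was at about yaw 32.2°. It is snug and has been held. Now I'll open to yaw about 212°, which is -3.29 rad of tool twist.

send_rows(
  deltas=[
    {"linear": [0, 0, 0], "twist": [0, 0, -0.12], "jaw": 0.2},
    {"linear": [0, 0, 0], "twist": [0, 0, -0.24], "jaw": 0.2},
    {"linear": [0, 0, 0], "twist": [0, 0, -0.36], "jaw": 0.2},
    {"linear": [0, 0, 0], "twist": [0, 0, -0.48], "jaw": 0.2},
    {"linear": [0, 0, 0], "twist": [0, 0, -0.6], "jaw": 0.2},
  ],
)

```text
time_s: 12.48
position: [563.8, -14.3, 130.8]
ee_rot: [-179.9, 0.0, 58.3]
force: [-2.5, -1.2, 4.3]
grip_width: 33.8
```

send_rows(
  deltas=[
    {"linear": [0, 0, 0], "twist": [0, 0, -0.12], "jaw": 0.2},
    {"linear": [0, 0, 0], "twist": [0, 0, -0.24], "jaw": 0.2},
    {"linear": [0, 0, 0], "twist": [0, 0, -0.36], "jaw": 0.2},
    {"linear": [0, 0, 0], "twist": [0, 0, -0.48], "jaw": 0.2},
    {"linear": [0, 0, 0], "twist": [0, 0, -0.6], "jaw": 0.2},
  ],
)

```text
time_s: 12.9
position: [564.7, -14.5, 130.8]
ee_rot: [180.0, -0.0, 92.6]
force: [1.2, -1.2, 0.5]
grip_width: 34.1
```

```bash
python3 s2.py
```

```text
12.9 [564.66 -14.53 130.85] yaw 92.62 Ft [-1.2  1.2 -0.5] Mz -0.068 e6 1.842 q6 -12.11
12.95 [564.69 -14.53 130.86] yaw 93.02 Ft [-0.7  0.3  0.2] Mz -0.055 e6 0.619 q6 -12.51
```

send_rows(
  deltas=[
    {"linear": [0, 0, 0], "twist": [0, 0, -0.12], "jaw": 0.2},
    {"linear": [0, 0, 0], "twist": [0, 0, -0.24], "jaw": 0.2},
    {"linear": [0, 0, 0], "twist": [0, 0, -0.36], "jaw": 0.2},
    {"linear": [0, 0, 0], "twist": [0, 0, -0.48], "jaw": 0.2},
    {"linear": [0, 0, 0], "twist": [0, 0, -0.6], "jaw": 0.2},
  ],
)

```text
time_s: 13.37
position: [565.6, -14.3, 130.9]
ee_rot: [179.9, 0.0, 126.8]
force: [5.0, 0.8, -1.8]
grip_width: 34.4
```

send_rows(
  deltas=[
    {"linear": [0, 0, 0], "twist": [0, 0, -0.12], "jaw": 0.2},
    {"linear": [0, 0, 0], "twist": [0, 0, -0.24], "jaw": 0.2},
    {"linear": [0, 0, 0], "twist": [0, 0, -0.36], "jaw": 0.2},
    {"linear": [0, 0, 0], "twist": [0, 0, -0.48], "jaw": 0.2},
    {"linear": [0, 0, 0], "twist": [0, 0, -0.6], "jaw": 0.2},
  ],
)

```text
time_s: 13.78
position: [566.1, -13.5, 130.9]
ee_rot: [179.8, 0.2, 161.2]
force: [7.5, 3.8, -4.7]
grip_width: 34.3
```

```bash
python3 s2.py; python3 s2.py
```

```text
13.78 [566.14 -13.48 130.94] yaw 161.16 Ft [-5.9  6.   4.8] Mz -0.104 e6 1.834 q6 -80.65
13.83 [566.16 -13.47 130.96] yaw 161.61 Ft [-5.7  5.2  2.8] Mz -0.002 e6 0.306 q6 -81.1
13.83 [566.16 -13.47 130.96] yaw 161.61 Ft [-5.7  5.2  2.8] Mz -0.002 e6 0.306 q6 -81.1
13.88 [566.12 -13.47 130.94] yaw 161.07 Ft [-6.   4.3  3.6] Mz 0.029 e6 -1.34 q6 -80.55
```

send_rows(
  deltas=[
    {"linear": [-0.08, 0.08, 0.05], "twist": [0, 0, -0.12], "jaw": 0.2},
    {"linear": [-0.08, 0.08, 0.05], "twist": [0, 0, -0.24], "jaw": 0.2},
    {"linear": [-0.08, 0.08, 0.05], "twist": [0, 0, -0.36], "jaw": 0.2},
    {"linear": [-0.08, 0.08, 0.05], "twist": [0, 0, -0.48], "jaw": 0.2},
    {"linear": [-0.08, 0.08, 0.05], "twist": [0, 0, -0.6], "jaw": 0.2},
  ],
)

```text
time_s: 14.3
position: [566.3, -12.5, 130.8]
ee_rot: [179.9, 0.1, -164.5]
force: [0.9, 6.1, 2.3]
grip_width: 34.1
```

send_rows(
  deltas=[
    {"linear": [0, 0, 0], "twist": [0, 0, -0.1], "jaw": 0.2},
    {"linear": [0, 0, 0], "twist": [0, 0, -0.2], "jaw": 0.2},
    {"linear": [0, 0, 0], "twist": [0, 0, -0.29], "jaw": 0.2},
    {"linear": [0, 0, 0], "twist": [0, 0, -0.29], "jaw": 0.2},
    {"linear": [0, 0, 0], "twist": [0, 0, -0.29], "jaw": 0.2},
  ],
)

```text
time_s: 14.72
position: [566.1, -12.1, 130.8]
ee_rot: [179.9, 0.2, -148.1]
force: [-0.0, 6.6, 3.3]
grip_width: 34.5
```

```bash
python3 s2.py
python3 - <<'E'
from rig import bot
import cv2
cv2.imwrite("pics/w5.png",bot.read_camera("wrist")["color"][240:,160:480,::-1])
E
```

```text
14.72 [566.06 -12.08 130.83] yaw -148.14 Ft [-3.5  5.6 -3.3] Mz 0.005 e6 -0.227 q6 -131.27
14.77 [566.08 -12.08 130.86] yaw -148.15 Ft [-3.4  5.7 -3. ] Mz -0.013 e6 -0.078 q6 -131.25
```

View pics/w5.png

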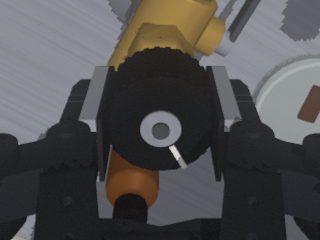

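At yaw 211.9° it is 179.6° from first touch, and the index is unchanged in the pads (picture: line from (160,130) to (183,165)). Releasing and lifting.

send_rows(
  deltas=[
    {"linear": [-0.05, 0.08, 0], "twist": [0, 0, 0], "jaw": 0.4},
    {"linear": [-0.05, 0.08, 0], "twist": [0, 0, 0], "jaw": 0.7},
    {"linear": [-0.05, 0.08, 0], "twist": [0, 0, 0], "jaw": 0.8},
    {"linear": [-0.05, 0.08, 0], "twist": [0, 0, 0], "jaw": 0.8},
    {"linear": [-0.05, 0.08, 0], "twist": [0, 0, 0], "jaw": 0.8},
  ],
)

```text
time_s: 15.23
position: [565.3, -13.4, 130.4]
ee_rot: [180.0, -0.0, -148.2]
force: [-0.3, 0.2, 0.5]
grip_width: 68.4
```

send_rows(
  deltas=[
    {"linear": [0, 0, -2], "twist": [0, 0, 0], "jaw": 0.8},
    {"linear": [0, 0, -4.5], "twist": [0, 0, 0], "jaw": 0.8},
    {"linear": [0, 0, -7.5], "twist": [0, 0, 0], "jaw": 0.8},
    {"linear": [0, 0, -10], "twist": [0, 0, 0], "jaw": 0.8},
    {"linear": [0, 0, -10], "twist": [0, 0, 0], "jaw": 0.8},
  ],
)

```text
time_s: 15.65
position: [568.7, -13.9, 237.3]
ee_rot: [-179.6, 0.4, -148.2]
force: [0.8, -1.0, 0.3]
grip_width: 68.6
```

send_rows(
  deltas=[
    {"linear": [0, 0, 0], "twist": [0, 0, 0], "jaw": 0.8},
    {"linear": [0, 0, 0], "twist": [0, 0, 0], "jaw": 0.8},
    {"linear": [0, 0, 0], "twist": [0, 0, 0], "jaw": 0.8},
  ],
)

```text
time_s: 15.9
position: [564.6, -13.1, 229.1]
ee_rot: [179.9, -0.1, -148.2]
force: [-0.2, -0.2, -0.5]
grip_width: 68.2
```

```bash
python3 st.py
python3 - <<'E'
from rig import bot
from h import *
c=bot.read_camera("wrist");cv2.imwrite("pics/w6.png",c["color"][:,:,::-1])
E
```

```text
15.9 p [564.63 -13.13 229.09] rot [ 1.799e+02 -1.200e-01 -1.482e+02] F [-0.19 -0.21 -0.52] Ftool [ 0.27 -0.07  0.52] M [-0.013  0.054  0.028] w 68.22 e6 -0.0003 q6 -131.13
```

View pics/w6.png

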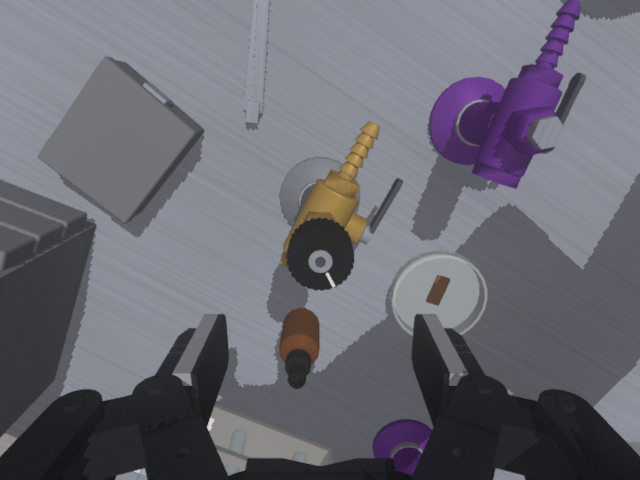

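The released knob (320,262) has its index at about 62° in the image, the same relative to the gripper as at the start, so it hasn't moved since release. The lever at (387,205) is still level, the bystanders are in place, and the gripper is about 70 mm clear with no contact force. Handing in.

```bash
python3 -c "
from rig import bot
print(bot.sign_off())"
```

```text
the job is handed in; nothing more can be done
None
```

The valve was closed until snug on its seat, opened about half a turn from there, and let go. I handed the job in at about 16 s; it returns no verdict.

- **Seating:** I gripped the black knob of the brass and grey turret and turned it clockwise in one grasp. The free-turning torque was about 0.05 N m. The needle first touched the seat after about 196° of turning (about 1.6 mm of travel), at tool yaw of about 32°. I stopped at about 0.26 N m, or about 0.21 N m less friction. That is roughly 0.07 mm of squeeze by the given stiffness. The torque rose at about 1.34 N m per rad, close to the stated 1.4.
- **Opening:** I turned the knob back to yaw 211.9°, which is 179.6° from first touch, a gap of about 1.5 mm. I then released it and lifted clear.
- **Last checks:** The index line kept its angle in the pads throughout, so the knob did not slip, and it did not move on release. In the wrist view the lever was still level and the dish, dropper bottle, slide box and forceps looked undisturbed. I did not take a final picture of the beaker, stain bottle and goggles, but the arm did not go down near them. The force at the end was about zero.
- **Disagreement:** The top and wrist cameras differed by about 3 mm in y on the knob's position. I started from their mean and removed the offset by reading the side force, which stayed under about 10 N in the readings.

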